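# Reload the medicine tray of a paramedic kit station

### The arm

A 7-joint arm with a two-finger parallel gripper is mounted at the origin on the work surface. World frame = base frame: x ahead of the robot, y to its left, z up, the work surface at z = 0. Lengths are in m, angles in rad, forces in N, time in s.
With the tool pointing down it reaches from about 0.35 to 0.9 m from the base axis. Payload 8.1 kg.
Tool frame: the origin (TCP) lies midway between the tips of the shut fingers; the grasp point (between the pads) lies 19 mm behind it; z points along the fingers, x is the direction in which the jaws open and shut, and the axes are right-handed (so a half turn about z gives the same grasp; the last joint's range is limited). The gripper opens to 92 mm and grips with 3 to 60 N. Pads are 19 mm wide; open, the fingers measure 130 mm over their backs; the gripper's body (75 mm by 190 mm) begins 47 mm behind the grasp point.
Start: joints at [-1.32, 0.434, 0.025, 1.573, -0.012, 1.134, -0.075], TCP at [0.217, 0.586, 0.227] pointing down, gripper open.
Joint ranges: [-2.62, 2.62], [-0.44, 2.09], [-1.27, 1.32], [0.08, 2.57], [-1.32, 4.46], [0.12, 2], [-2.74, 2.74]. Speed limits (rad/s): [2.22, 2.22, 3.01, 3.01, 3.14, 3.14, 3.14].

### API

Orientations are given as a rotation vector (axis times angle).
In Python, from cell import arm gives the robot as it stands. The module is installed in compiled form; this text tells all that it offers.
- The arm moves only by the tool play_rows, never from a script. Its argument "motion" is a list of rows, each a list of 7 numbers: the gripper's target within -1 to 1 (fully open at 1, half-way at 0, shut at -1), then the shift along the tool's x, y, z in mm, then the turn, a rotation vector about the tool's x, y, z in rad. In form: [[claw, tx, ty, tz, ax, ay, az], ...]. A call has 1 to 10 rows; each row is the pose to reach, as a shift and turn from the pose measured when the call began, along the tool's axes at that moment; what a row does not reach only later rows make up. A row lasts 1/10 s, in which the tool goes at most 50 mm and 8.59 degrees, less where a joint would pass 70% of its speed; a pose out of reach is approached as far as the arm can. A call with a gripper value outside its range is refused whole. The fingers move at their own pace and stop on an object; "force" is the grip in N (left out, the last holds). Time passes only in rows, so rows that repeat a pose let the fingers close. It gives the time, the measured TCP pose, the force and the opening at its end, in the units of the state.
- arm.observe(): the state, without advancing time (a new reading comes with each control period).
- arm.get_image(name): name is "scene" or "top"; returns a dict with "img" (420x560x3 uint8, blue, green, red), "depth" (420x560 float32, m along the optical axis (not along the pixel's ray), 0 where there is no reading), "K" (3x3 intrinsics, pixels), "k1" (the pictures are not rectified: a ray, as slopes to the right and down, at radius r is drawn at 1 + k1 r^2 times it, then the intrinsics apply), "rvec" (rotation vector, rad) and "tvec" (3), from world to camera coordinates, as OpenCV has them. Camera axes: x right, y down, z forward; pixel columns grow to the right and rows downward; lengths in m; the calibration is good to about 2 mm. A picture is of the moment at which its call begins.
- arm.sign_off(): hands the job in, once; it reports no verdict.
Trained networks look in a picture, given as the dict that the camera call returned (one of the last four; its "shot" number tells which), for a name from the list of things; names that differ only in an ending like _2 or _b are one class to them, and where a whole thing is asked for, a point or a joint stands for the part that bears it (a point fixed in the world has none). Each returns a list of dicts, best first, with "score" (0 to 1); they miss things now and then, are a little off and sometimes report something else, mostly with a low value. They report only what shows in the picture. A call takes as long as a camera call.
- arm.look_for(picture, query): "box" ([left, top, width, height] as shares, 0 to 1, of the picture: columns of its width, rows of its height, round what is visible of it).
The state is a dict: "clock": time; "joints": joint angles; "dq": joint speeds; "joint_efforts": joint torques, N m; "position": TCP position; "ee_rot": TCP orientation; "force": force on the tool from outside, world axes, zero at the start; "ft_torque": the same for the moment, N m; "width": opening from 0.0 (shut) to 1.0 (fully open).
Only numpy, scipy, OpenCV 4.12 (cv2) and the standard library are available. Lean on these libraries where they do the work, as an engineer would, in place of code of your own. Each camera call takes 0.05 s, during which the arm holds its last target. There are 200 camera calls.

### The job

Press the release key so that the tray springs out, lift its lever to spring the rings open, and lay every carton from the bench flat in the tray's bays, one to a bay, long side from front to back. Then put the lever fully down so that the rings close over the cartons, and push the tray home until it clicks and stays in. Leave the bottle, the tape and the bowl where they are.

Things in the scene. Friction and masses are not known exactly. Their poses are not given: they have to be found in the camera images.
- module: the fixed cream restocking module on the bench: a low cover 176 mm deep (x), 298 mm wide (y), its flat top 86 mm above the bench, open at its front, from which the tray slides. Origin: on the bench in the middle of the cover's front edge; x points into the cover (away from the robot), y to its left, z up. Its place and yaw vary.
- tray (a joint): sliding tray, m: 0 = home and latched in the cover, 0.165 = fully out, towards the module's -x. A spring (7.5 N home, 5 N out, about 1 s) drives it out when the key is pressed. Pushed home by its front panel it needs about 10 to 15 N at the end; it can be pushed 3 mm past home (-0.003), and clicks just as it passes 0: push until it stops, then let go.
- front (a point): middle of the tray front panel's outer face, 45 mm above the bench. The panel is 272 mm wide, 10 mm thick, its top 75 mm above the bench; its outer face stands 10 mm proud of the cover when home. It faces the module's -x.
- key (a joint): release key, m: 0 = up, 0.007 = fully down. Sprung: 2.6 N to start, 5.6 N fully down; the latch lets go at about 4 mm.
- key_top (a point): centre of the release key's top, 99 mm above the bench: a grey key 30 x 20 mm (x, y) in a black frame on the cover's top, near its front left corner (as the robot sees it).
- lever (a joint): lever of the lever-arch mechanism on the tray, rad: 0 = down, rings shut; 0.9 = up, rings open. Over-centre spring: from either end it resists (about 7 N at the grip) up to half way (0.45), then springs on to the other end by itself. 
- rings_near (a joint): rings, rad: 0 = shut, 1.05 = open, worked by the lever. Four hoops of 5 mm wire, one over each bay's middle, each in two halves hinged 54 mm either side (x) of the bays' middle line, 16 mm above the bench; shut they meet 59 mm above the bench; open they lean outward, up to 85 mm high, and leave 100 mm (x) free between them.
- lever_grip (a point): centre of the lever's black grip: an upright disc 24 mm in diameter, 12 mm thick along the module's y (pinch it along y); it lies 124 mm (y) right of the row's middle. Lever down: 52 mm above the bench; its pivot is then 72 mm towards the module's +x and 32 mm lower (axis along y, arc radius 79 mm). Going up it rises to 96 mm while it moves 52 mm to +x. Nothing taller within 45 mm on either side (y); the front panel is 42 mm in front.
- trough (a point): middle of the row of four bays, on the tray's floor, 8 mm above the bench; axes as the module's. The row runs along y. When the tray is out it lies 81 mm in front of (-x) the cover's front edge.
- bay1 (a point): middle of bay 1, on the tray's floor (8 mm above the bench); axes as the module's. Each bay is 57 mm (x) by 41 mm (y), with rims and dividers only 6 mm high; the bays' pitch is 44 mm along y. Bay 1 is leftmost, bay 4 beside the lever. Any carton fits any bay, one per bay, long side along x.
- bay2 (a point): middle of bay 2, on the tray's floor (8 mm above the bench); axes as the module's. Each bay is 57 mm (x) by 41 mm (y), with rims and dividers only 6 mm high; the bays' pitch is 44 mm along y. Bay 1 is leftmost, bay 4 beside the lever. Any carton fits any bay, one per bay, long side along x.
- bay3 (a point): middle of bay 3, on the tray's floor (8 mm above the bench); axes as the module's. Each bay is 57 mm (x) by 41 mm (y), with rims and dividers only 6 mm high; the bays' pitch is 44 mm along y. Bay 1 is leftmost, bay 4 beside the lever. Any carton fits any bay, one per bay, long side along x.
- bay4 (a point): middle of bay 4, on the tray's floor (8 mm above the bench); axes as the module's. Each bay is 57 mm (x) by 41 mm (y), with rims and dividers only 6 mm high; the bays' pitch is 44 mm along y. Bay 1 is leftmost, bay 4 beside the lever. Any carton fits any bay, one per bay, long side along x.
- carton1: small medicine carton, white with one ochre band, 48 mm long (its x), 34 mm wide (y), 34 mm high (z), 40 to 85 g, rigid. Origin: its centre, 17 mm above what it lies on. All cartons are alike. Three or four are present (None in the state: absent, or being held).
- carton2: small medicine carton, white with one ochre band, 48 mm long (its x), 34 mm wide (y), 34 mm high (z), 40 to 85 g, rigid. Origin: its centre, 17 mm above what it lies on. All cartons are alike. Three or four are present (None in the state: absent, or being held).
- carton3: small medicine carton, white with one ochre band, 48 mm long (its x), 34 mm wide (y), 34 mm high (z), 40 to 85 g, rigid. Origin: its centre, 17 mm above what it lies on. All cartons are alike. Three or four are present (None in the state: absent, or being held).
- carton4: small medicine carton, white with one ochre band, 48 mm long (its x), 34 mm wide (y), 34 mm high (z), 40 to 85 g, rigid. Origin: its centre, 17 mm above what it lies on. All cartons are alike. Three or four are present (None in the state: absent, or being held).
- gel: bystander: clear gel bottle, 56 mm in diameter, 150 mm tall; origin at its foot. Leave it.
- tape: bystander: roll of tape lying flat, 72 mm outside, 25 mm high; origin at its underside. Leave it.
- bowl: bystander: steel bowl, 110 mm across, 45 mm high; origin at its underside. Leave it.

How it is judged:
On the way, in this order (a step that is already met when the one before it is completed fails the run):
1. the tray has sprung out (value of joint tray above 0.15 m), for 0.2 s.
2. the tray is out and the rings are open (value of joint tray above 0.15 m and value of joint lever above 0.8 rad), for 0.2 s.
3. with the rings open, every carton lies flat in a bay, let go (value of joint lever above 0.8 rad and x of carton1 in the frame of trough between -0.008 and 0.008 m and y of carton1 in the frame of trough between -0.075 and 0.075 m and z of carton1 in the frame of trough between 0.012 and 0.021 m and x of carton2 in the frame of trough between -0.008 and 0.008 m and y of carton2 in the frame of trough between -0.075 and 0.075 m and z of carton2 in the frame of trough between 0.012 and 0.021 m and x of carton3 in the frame of trough between -0.008 and 0.008 m and y of carton3 in the frame of trough between -0.075 and 0.075 m and z of carton3 in the frame of trough between 0.012 and 0.021 m and x of carton4 in the frame of trough between -0.008 and 0.008 m and y of carton4 in the frame of trough between -0.075 and 0.075 m and z of carton4 in the frame of trough between 0.012 and 0.021 m and linear speed of each of carton1, carton2, carton3, carton4 below 0.03 m/s and contact force between the fingers and carton1 below 0.1 N and contact force between the fingers and carton2 below 0.1 N and contact force between the fingers and carton3 below 0.1 N and contact force between the fingers and carton4 below 0.1 N), for 0.2 s.
4. the lever is down and the rings are shut over the cartons (value of joint lever below 0.06 rad and x of carton1 in the frame of trough between -0.008 and 0.008 m and y of carton1 in the frame of trough between -0.075 and 0.075 m and z of carton1 in the frame of trough between 0.012 and 0.021 m and x of carton2 in the frame of trough between -0.008 and 0.008 m and y of carton2 in the frame of trough between -0.075 and 0.075 m and z of carton2 in the frame of trough between 0.012 and 0.021 m and x of carton3 in the frame of trough between -0.008 and 0.008 m and y of carton3 in the frame of trough between -0.075 and 0.075 m and z of carton3 in the frame of trough between 0.012 and 0.021 m and x of carton4 in the frame of trough between -0.008 and 0.008 m and y of carton4 in the frame of trough between -0.075 and 0.075 m and z of carton4 in the frame of trough between 0.012 and 0.021 m), for 0.2 s.
5. the tray is home, rings shut, cartons in it (all of step 4 and value of joint tray below 0.004 m), for 0.2 s.
At the end, for the whole second after the job is handed in: The tray is home and latched (within 4 mm), the lever is down (within 0.06 rad), and every carton present lies flat in a bay of the tray, its centre within 8 mm of the bays' middle line (x), within 75 mm of the row's middle (y) and 12 to 21 mm above the tray's floor, at rest (all of step 5 and linear speed of each of carton1, carton2, carton3, carton4 below 0.03 m/s and velocity of joint tray between -0.01 and 0.01 m/s); the robot touches nothing.
It fails at once if the bottle is moved more than 40 mm (distance of gel from where it was at the start of the episode above 0.04 m).
It fails at once if the tape is moved more than 40 mm (distance of tape from where it was at the start of the episode above 0.04 m).
It fails at once if the bowl is moved more than 40 mm (distance of bowl from where it was at the start of the episode above 0.04 m).
Of carton1, carton2, carton3, carton4 only 3 to 4 are there at a start; the rules pass over those that are not, and their reading is None.
At some moment in a run one of carton1, carton2, carton3, carton4 may be knocked a few centimetres aside while the robot is not near it.
Once in a run the grip may slacken for a moment while it holds something.
It also fails if it takes over 200 s, if anything falls off the work surface, if the arm or the gripper's body presses on something with over 40 N, if the wrist force passes 120 N, or if a joint passes its speed limit or range.

## Working session

There is one attempt and no reset: what is moved stays moved. The work goes in short steps, Python scripts to look and compute and a tool call to move; the robot and the scene stay as the last step left them, time stands still between calls to the robot, and variables do not carry over. Pictures are saved under pics/ and viewed, on a budget of 14 in all, crops included, one or two more only if the job needs it, and the job is handed in when it is done.

Besides the shell and the picture viewer there is one more tool, called after ">>>" by a JSON object that holds its "op" and its "data", one argument or row to a line. play_rows: Moves the arm, as the interface text tells. Its arguments: {"type":"object","properties":{"motion":{"type":"array"},"force":{"type":"number"}},"required":["motion"]}

```bash
mkdir -p pics
cat > h.py <<'E'
import numpy as np, cv2
from cell import arm
from scipy.spatial.transform import Rotation as R
def cloud(p):
    K=p["K"];h,w=p["depth"].shape
    v,u=np.mgrid[0:h,0:w]
    d=np.stack([(u-K[0,2])/K[0,0],(v-K[1,2])/K[1,1]],-1)
    s=d.copy()
    for _ in range(8): s=d/(1+p["k1"]*(s**2).sum(-1,keepdims=True))
    z=p["depth"][...,None]
    c=np.concatenate([s*z,z],-1)
    Rm=R.from_rotvec(np.ravel(p["rvec"])).as_matrix()
    w_=(c-np.ravel(p["tvec"]))@Rm
    w_[p["depth"]==0]=np.nan
    return w_
def boxpx(b,sh=(420,560)):
    l,t,w,h=b; return int(l*sh[1]),int(t*sh[0]),int((l+w)*sh[1]),int((t+h)*sh[0])
def st():
    s=arm.observe(); print("t",round(s["clock"],2),"pos",np.round(s["position"],4),"rot",np.round(s["ee_rot"],3),"F",np.round(s["force"],1),"w",round(s["width"],3)); return s
def togo(target,Rt=None):
    """shift mm and turn rad in tool axes for world target TCP position / rotation"""
    s=arm.observe();R0=R.from_rotvec(s["ee_rot"])
    d=R0.inv().apply(np.array(target)-s["position"])*1000
    a=(R0.inv()*Rt).as_rotvec() if Rt is not None else np.zeros(3)
    return np.round(d,1),np.round(a,3)
def down(yaw): # tool z down, tool x axis at world yaw
    c,s_=np.cos(yaw),np.sin(yaw)
    return R.from_matrix(np.array([[c,s_,0],[s_,-c,0],[0,0,-1]]))
E
cat > a.py <<'E'
from h import *
s=st()
ims=[]
for n in ["scene","top"]:
    p=arm.get_image(n); W=cloud(p); im=p["img"].copy()
    np.save(n+"W.npy",W); cv2.imwrite(n+"_raw.png",p["img"])
    for q in ["module","key_top","front","lever_grip","carton1","gel","tape","bowl"]:
        for r in arm.look_for(p,q)[:5]:
            if r["score"]<.3: continue
            a=boxpx(r["box"]);c=((a[0]+a[2])//2,(a[1]+a[3])//2)
            print(n,q,round(r["score"],2),a,np.round(np.nanmedian(W[c[1]-2:c[1]+3,c[0]-2:c[0]+3].reshape(-1,3),axis=0),3))
            cv2.rectangle(im,a[:2],a[2:],(0,0,255),1);cv2.putText(im,q[:6],a[:2],0,.35,(255,0,0),1)
    cv2.imwrite(f"pics/{n}0.png",im)
E
python3 a.py
```

```text
t 0.0 pos [0.2164 0.5858 0.226 ] rot [ 2.577e+00  1.795e+00 -2.000e-03] F [-0.5 -0.1 -1.4] w 1.0
scene module 0.85 (168, 176, 273, 274) [0.762 0.01  0.085]
scene key_top 0.6 (252, 218, 265, 227) [0.687 0.069 0.097]
scene lever_grip 0.48 (321, 245, 344, 266) [0.571 0.22  0.032]
scene carton1 0.92 (356, 274, 384, 305) [0.58  0.355 0.032]
scene carton1 0.65 (347, 232, 371, 249) [0.467 0.217 0.027]
scene carton1 0.59 (394, 251, 417, 283) [0.453 0.355 0.028]
scene carton1 0.56 (320, 241, 346, 265) [0.563 0.216 0.033]
scene gel 0.75 (222, 115, 233, 156) [ 0.469 -0.43   0.08 ]
scene gel 0.72 (289, 291, 317, 322) [ 0.713  0.28  -0.001]
scene tape 0.73 (287, 291, 317, 323) [ 0.717  0.281 -0.001]
scene bowl 0.77 (383, 302, 442, 347) [0.567 0.467 0.011]
top module 0.94 (263, 137, 358, 204) [ 0.715 -0.066  0.085]
top module 0.39 (180, 244, 195, 259) [0.432 0.353 0.033]
top key_top 0.55 (271, 173, 276, 184) [0.681 0.06  0.098]
top front 0.56 (271, 184, 345, 204) [ 0.633 -0.061  0.071]
top carton1 0.71 (227, 241, 238, 257) [0.443 0.197 0.033]
top carton1 0.69 (188, 207, 198, 220) [0.565 0.339 0.034]
top carton1 0.48 (226, 208, 237, 225) [0.558 0.205 0.033]
top carton1 0.44 (180, 245, 193, 260) [0.428 0.356 0.031]
top gel 0.79 (409, 242, 432, 260) [ 0.443 -0.436  0.097]
top tape 0.76 (201, 159, 220, 180) [ 0.735  0.293 -0.001]
top tape 0.73 (271, 186, 346, 204) [ 0.632 -0.061  0.07 ]
top tape 0.3 (143, 183, 171, 218) [0.614 0.477 0.006]
top bowl 0.87 (141, 186, 170, 215) [0.613 0.486 0.008]
```

```bash
cat > m.py <<'E'
from h import *
P=np.concatenate([np.load(n+"W.npy").reshape(-1,3) for n in ["sceneW"[:-1],"top"]]);
def rect(Q):
    return cv2.minAreaRect(Q[:,:2].astype(np.float32)*1000)
for n in ["scene","top"]:
    W=np.load(n+"W.npy").reshape(-1,3)
    m=(W[:,2]>.08)&(W[:,2]<.093)&(W[:,0]>.6)&(W[:,0]<.95)&(abs(W[:,1]+.05)<.25)
    print(n,"cover",rect(W[m]),m.sum())
    for c in [(.573,.346),(.455,.207),(.443,.355),(.563,.21)]:
        m=(W[:,2]>.027)&(W[:,2]<.042)&(np.hypot(W[:,0]-c[0],W[:,1]-c[1])<.05)
        Q=W[m]; print(n,"carton",rect(Q),np.round(np.median(Q,0),3),m.sum())
    m=(W[:,2]>.093)&(W[:,2]<.105)&(W[:,0]>.6)&(W[:,0]<.8)&(abs(W[:,1]+.05)<.25); print("key",rect(W[m]),W[m].mean(0))
a=cv2.imread("pics/scene0.png")[100:360,130:460];b=cv2.imread("pics/top0.png")[110:280,120:440]
cv2.imwrite("pics/v1.png",np.vstack([cv2.resize(a,(500,394))[:, :], cv2.resize(b,(500,206*500//388))[:206]])if 0 else cv2.resize(a,(760,600)))
cv2.imwrite("pics/v2.png",cv2.resize(b,(800,425),interpolation=cv2.INTER_CUBIC))
E
python3 m.py
```

```text
scene cover ((727.1087036132812, -69.55389404296875), (302.58258056640625, 177.1719207763672), 83.14643096923828) 4338
scene carton ((567.6070556640625, 343.36370849609375), (50.69965362548828, 36.12297058105469), 4.515814304351807) [0.57  0.345 0.032] 256
scene carton ((446.0833740234375, 206.53933715820312), (37.48234558105469, 48.67842483520508), 73.67008972167969) [0.448 0.208 0.032] 169
scene carton ((430.33551025390625, 351.8800048828125), (51.564414978027344, 33.919410705566406), 10.630693435668945) [0.434 0.353 0.032] 205
scene carton ((552.4576416015625, 210.61968994140625), (52.194217681884766, 34.32230758666992), 23.72686004638672) [0.554 0.212 0.032] 190
key ((684.3248291015625, 65.23277282714844), (19.827571868896484, 31.424335479736328), 85.74002075195312) [0.68479127 0.06588708 0.09677452]
top cover ((727.185791015625, -72.84452819824219), (295.774169921875, 177.96505737304688), 83.20038604736328) 4015
top carton ((567.18310546875, 339.7225646972656), (47.71700668334961, 34.922122955322266), 3.6834335327148438) [0.568 0.341 0.033] 134
top carton ((445.1698303222656, 202.88424682617188), (34.652347564697266, 46.744754791259766), 73.13236999511719) [0.444 0.203 0.033] 138
top carton ((429.34368896484375, 349.1598815917969), (48.44691467285156, 35.30429458618164), 6.584303379058838) [0.429 0.349 0.033] 141
top carton ((551.5687255859375, 206.81858825683594), (48.913856506347656, 34.3392219543457), 23.408031463623047) [0.551 0.207 0.033] 131
key ((727.6919555664062, -59.47444152832031), (265.30902099609375, 141.01727294921875), 85.25731658935547) [0.69072252 0.01973827 0.09707774]
```

View pics/v1.png

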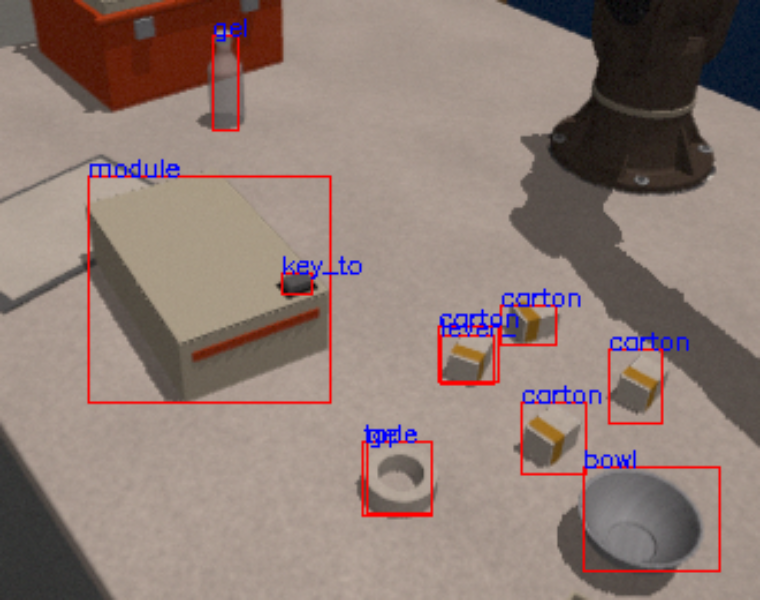

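View pics/v2.png

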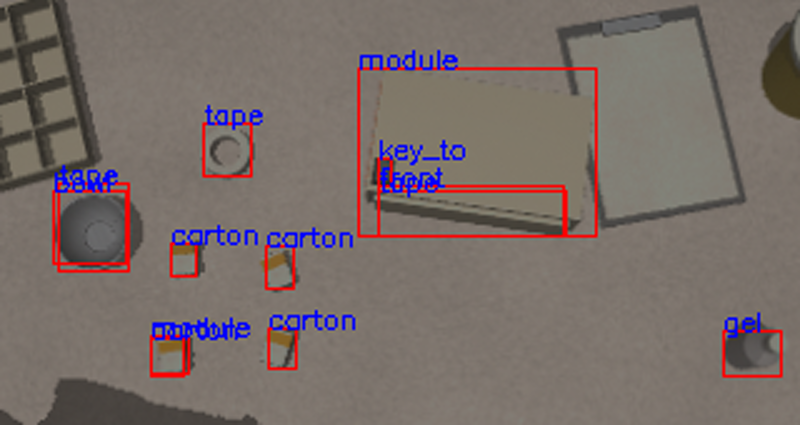

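```bash
cat >> h.py <<'E'
YAW=np.radians(-6.85); O=np.array([.6398,-.0607])
def mod(x,y,z): # module -> world
    c,s_=np.cos(YAW),np.sin(YAW); return np.array([O[0]+c*x-s_*y,O[1]+s_*x+c*y,z])
def inv(p):
    c,s_=np.cos(YAW),np.sin(YAW); d=np.asarray(p)[...,:2]-O
    return np.stack([c*d[...,0]+s_*d[...,1],-s_*d[...,0]+c*d[...,1],np.asarray(p)[...,2]],-1)
E
python3 -c "
from h import *
print(inv(np.array([.684,.0638,.099])))
print(togo([.684,.0638,.16],down(YAW)))"
```

```text
[0.02903532 0.12888305 0.099     ]
(array([-328.1,  619.5,   66.8]), array([ 0.   , -0.   ,  1.336]))
```

>>> {"op": "play_rows", "data": {
  "motion": [
    [-1,-328,619.5,20,0,0,1.336],
    [-1,-328,619.5,20,0,0,1.336],
    [-1,-328,619.5,20,0,0,1.336],
    [-1,-328,619.5,20,0,0,1.336],
    [-1,-328,619.5,20,0,0,1.336],
    [-1,-328,619.5,20,0,0,1.336],
    [-1,-328,619.5,20,0,0,1.336],
    [-1,-328,619.5,20,0,0,1.336],
    [-1,-328,619.5,20,0,0,1.336],
    [-1,-328,619.5,20,0,0,1.336]
  ]
}}

```text
clock: 1.9
position: [0.551, 0.2126, 0.2127]
ee_rot: [-3.135, 0.194, -0.001]
force: [0.4, 0.9, -0.1]
width: 0.174
```

```bash
python3 -c "
from h import *
st();print(togo([.684,.0638,.15],down(YAW)))"
```

```text
t 1.9 pos [0.551  0.2126 0.2127] rot [-3.135e+00  1.940e-01 -1.000e-03] F [ 0.4  0.9 -0.1] w 0.174
(array([150.3, 131.3,  62.7]), array([-0.001, -0.001, -0.004]))
```

>>> {"op": "play_rows", "data": {
  "motion": [
    [-1,150.3,131.3,62.7,0,0,0],
    [-1,150.3,131.3,62.7,0,0,0],
    [-1,150.3,131.3,62.7,0,0,0],
    [-1,150.3,131.3,62.7,0,0,0],
    [-1,150.3,131.3,62.7,0,0,0],
    [-1,150.3,131.3,62.7,0,0,0],
    [-1,150.3,131.3,62.7,0,0,0],
    [-1,150.3,131.3,62.7,0,0,0]
  ]
}}

```text
clock: 2.7
position: [0.6835, 0.0663, 0.1506]
ee_rot: [-3.134, 0.189, -0.001]
force: [-0.9, 0.6, -0.3]
width: 0.007
```

```bash
python3 -c "
from h import *
st();print(togo([.684,.0638,.093],down(YAW)))"
```

```text
t 2.7 pos [0.6835 0.0663 0.1506] rot [-3.134e+00  1.890e-01 -1.000e-03] F [-0.9  0.6 -0.3] w 0.007
(array([ 0.8,  2.6, 57.6]), array([-0.002, -0.001, -0.001]))
```

>>> {"op": "play_rows", "data": {
  "motion": [
    [-1,1,2.5,30,0,0,0],
    [-1,1,2.5,45,0,0,0],
    [-1,1,2.5,52,0,0,0],
    [-1,1,2.5,57,0,0,0],
    [-1,1,2.5,58.5,0,0,0],
    [-1,1,2.5,58.5,0,0,0],
    [-1,1,2.5,58.5,0,0,0],
    [-1,1,2.5,58.5,0,0,0]
  ]
}}

```text
clock: 3.5
position: [0.6847, 0.0643, 0.0931]
ee_rot: [-3.133, 0.189, -0.003]
force: [-2.0, 2.0, 5.2]
width: 0.004
```

>>> {"op": "play_rows", "data": {
  "motion": [
    [-1,0,0,-20,0,0,0],
    [-1,0,0,-60,0,0,0],
    [1,0,100,-110,0,0,0],
    [1,0,100,-110,0,0,0],
    [1,0,100,-110,0,0,0],
    [1,0,100,-110,0,0,0],
    [1,0,100,-110,0,0,0]
  ]
}}

```text
clock: 4.2
position: [0.6726, -0.0341, 0.2022]
ee_rot: [-3.132, 0.188, -0.003]
force: [-0.3, 1.0, 0.1]
width: 0.389
```

```bash
cat > b.py <<'E'
from h import *
import sys
st(); tag=sys.argv[1]
for n in ["scene","top"]:
    p=arm.get_image(n); W=cloud(p); np.save(n+"W.npy",W); cv2.imwrite(n+"_raw.png",p["img"])
a=cv2.imread("scene_raw.png")[150:330,150:430];b=cv2.imread("top_raw.png")[130:270,200:420]
cv2.imwrite(f"pics/{tag}s.png",cv2.resize(a,(800,514),interpolation=cv2.INTER_CUBIC))
cv2.imwrite(f"pics/{tag}t.png",cv2.resize(b,(800,509),interpolation=cv2.INTER_CUBIC))
E
python3 b.py c1
```

```text
t 4.2 pos [ 0.6726 -0.0341  0.2022] rot [-3.132e+00  1.880e-01 -3.000e-03] F [-0.3  1.   0.1] w 0.389
```

View pics/c1s.png

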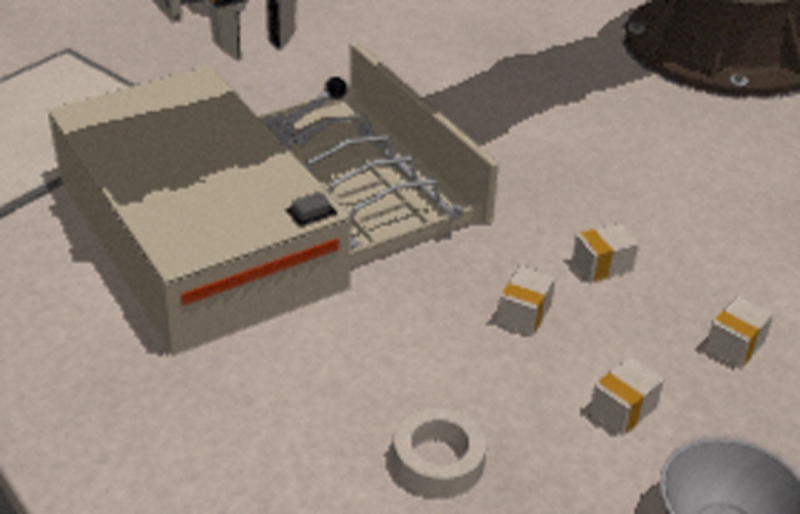

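```bash
python3 -c "
from h import *
print(togo(mod(-.10,-.124,.2),down(YAW+np.pi/2)),togo(mod(-.10,-.124,.2),down(YAW-np.pi/2)),arm.observe()['joints'])
for n in ['scene','top']:
    W=inv(np.load(n+'W.npy').reshape(-1,3)); 
    m=(W[:,2]>.066)&(W[:,2]<.079)&(W[:,0]>-.2)&(W[:,0]<-.15)&(abs(W[:,1])<.15);Q=W[m]
    print(n,m.sum(),np.round([Q.min(0),Q.max(0)],4) if len(Q) else '', cv2.minAreaRect((Q[:,:2]*1000).astype(np.float32)) if len(Q) else '')
    m=(W[:,2]>.04)&(W[:,2]<.07)&(abs(W[:,0]+.13)<.025)&(abs(W[:,1]+.124)<.02);Q=W[m]; print('grip',m.sum(),np.round(Q,3)[:40].tolist())
"
```

```text
(array([-129.3,  155.4,    0.9]), array([-0.003, -0.003, -1.569])) (array([-129.3,  155.4,    0.9]), array([-0.003,  0.003,  1.573])) [-0.31381568  0.55677089  0.45719831  1.50216067 -0.26343166  1.14318164
  0.07555159]
scene 249 [[-0.1742 -0.1306  0.066 ]
 [-0.1606  0.1376  0.0765]] ((-167.67982482910156, 3.50042724609375), (13.230513572692871, 268.1438903808594), 0.23849530518054962)
grip 0 []
top 82 [[-0.1736 -0.1344  0.0662]
 [-0.1632  0.1321  0.0776]] ((-167.34854125976562, -1.1253662109375), (266.5784912109375, 9.900261878967285), 89.30962371826172)
grip 0 []
```

```bash
cat > g.py <<'E'
from h import *
for n in ["scene","top"]:
    p=arm.get_image(n);W=inv(cloud(p))
    g=p["img"].sum(-1)
    m=(g<110)&(W[...,2]>.02)&(W[...,2]<.13)&(W[...,0]>-.17)&(W[...,0]<-.01)&(W[...,1]<-.09)&(W[...,1]>-.16)
    v,u=np.nonzero(m);print(n,len(v),u.min() if len(u) else '',u.max() if len(u) else '',v.min() if len(u) else '',v.max() if len(u) else '');print(np.round(np.median(W[m],0),4),np.round(W[m].min(0),3),np.round(W[m].max(0),3))
    r=arm.look_for(p,"lever_grip")[:1];print([(x["score"],boxpx(x["box"])) for x in r])
st()
E
python3 g.py
```

```text
scene 3 265 268 177 178
[-0.1196 -0.0937  0.061 ] [-0.126 -0.094  0.059] [-0.116 -0.092  0.062]
[(0.66, (248, 174, 274, 200))]
top 8 329 331 229 234
[-0.1184 -0.0936  0.0575] [-0.131 -0.096  0.055] [-0.114 -0.091  0.064]
[(0.64, (270, 192, 340, 249))]
t 4.5 pos [ 0.6724 -0.0339  0.202 ] rot [-3.133e+00  1.860e-01 -1.000e-03] F [ 0.2 -0.2  0.1] w 0.652
```

```bash
sed -i 's/W\[...,1\]<-.09)/W[...,1]<-.05)/' g.py; python3 g.py
python3 - <<'E'
import cv2
a=cv2.imread("top_raw.png")[175:265,255:375]
cv2.imwrite("pics/t2.png",cv2.resize(a,(800,600),interpolation=cv2.INTER_CUBIC))
E
```

```text
scene 36 265 270 177 183
[-0.1203 -0.0859  0.0543] [-0.13  -0.093  0.041] [-0.11  -0.082  0.063]
[(0.56, (244, 177, 269, 200))]
top 10 329 331 229 234
[-0.1243 -0.0921  0.0607] [-0.131 -0.095  0.055] [-0.113 -0.089  0.069]
[]
t 4.7 pos [ 0.6725 -0.035   0.2026] rot [-3.133e+00  1.880e-01 -3.000e-03] F [ 0.3 -0.1  0.8] w 0.824
```

View pics/t2.png

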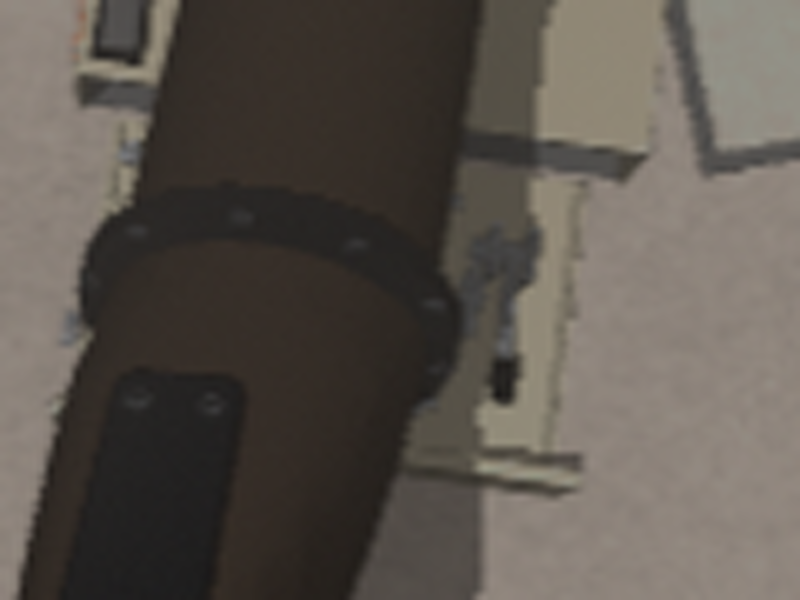

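```bash
python3 -c "
from h import *
print(togo(mod(-.122,-.092,.13),down(YAW+np.pi/2)))"
```

```text
(array([-151.5,  121.7,   72. ]), array([-1.000e-03, -4.000e-03, -1.571e+00]))
```

>>> {"op": "play_rows", "data": {
  "motion": [
    [-0.13,-151.5,121.7,40,0,0,-1.57],
    [-0.13,-151.5,121.7,40,0,0,-1.57],
    [-0.13,-151.5,121.7,40,0,0,-1.57],
    [-0.13,-151.5,121.7,40,0,0,-1.57],
    [-0.13,-151.5,121.7,40,0,0,-1.57],
    [-0.13,-151.5,121.7,40,0,0,-1.57],
    [-0.13,-151.5,121.7,40,0,0,-1.57],
    [-0.13,-151.5,121.7,72,0,0,-1.57],
    [-0.13,-151.5,121.7,72,0,0,-1.57],
    [-0.13,-151.5,121.7,72,0,0,-1.57]
  ]
}}

```text
clock: 5.7
position: [0.5071, -0.1375, 0.1293]
ee_rot: [-2.416, -2.005, -0.004]
force: [0.5, -0.1, 1.0]
width: 0.434
```

```bash
python3 -c "
from h import *
st();print(togo(mod(-.122,-.092,.033),down(YAW+np.pi/2)))"; python3 b.py c2;python3 - <<'E'
import cv2
a=cv2.imread("top_raw.png")[175:265,255:375];b=cv2.imread("scene_raw.png")[140:230,210:330]
import numpy as np
cv2.imwrite("pics/t3.png",np.hstack([cv2.resize(x,(400,300),interpolation=cv2.INTER_CUBIC) for x in (a,b)]))
E
```

```text
t 5.7 pos [ 0.5071 -0.1375  0.1293] rot [-2.416 -2.005 -0.004] F [ 0.5 -0.1  1. ] w 0.434
(array([-0.2,  0.6, 96.3]), array([ 0.   , -0.003, -0.066]))
t 5.7 pos [ 0.5071 -0.1375  0.1293] rot [-2.416 -2.005 -0.004] F [ 0.5 -0.1  1. ] w 0.434
```

View pics/t3.png

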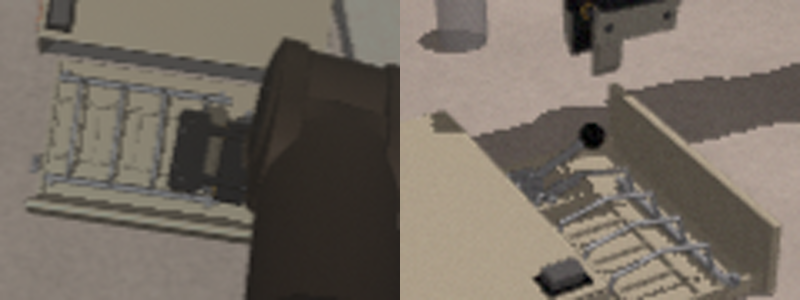

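>>> {"op": "play_rows", "data": {
  "motion": [
    [-0.13,0,0.5,30,0,0,-0.066],
    [-0.13,0,0.5,60,0,0,-0.066],
    [-0.13,0,0.5,85,0,0,-0.066],
    [-0.13,0,0.5,96,0,0,-0.066],
    [-0.13,0,0.5,96,0,0,-0.066],
    [-1,0,0.5,96,0,0,-0.066],
    [-1,0,0.5,96,0,0,-0.066],
    [-1,0,0.5,96,0,0,-0.066],
    [-1,0,0.5,96,0,0,-0.066],
    [-1,0,0.5,96,0,0,-0.066]
  ],
  "force": 25
}}

```text
clock: 6.8
position: [0.5088, -0.1377, 0.0346]
ee_rot: [2.354, 2.08, 0.006]
force: [-0.0, 1.2, 4.9]
width: 0.134
```

```bash
python3 -c "
from h import *
s=st(); print(inv(s['position']))
g0=inv(s['position']);th0=np.arctan2(32,72)
for a in [.1,.2,.3,.4,.5,.6,.7,.8,.88]:
    d=np.array([-.079*(np.cos(th0+a)-np.cos(th0)),0,.079*(np.sin(th0+a)-np.sin(th0))])
    w=mod(*(g0+d)); print(a,togo(w,None)[0])"
```

```text
t 6.8 pos [ 0.5088 -0.1377  0.0346] rot [2.354 2.08  0.006] F [-0.   1.2  4.9] w 0.134
[-0.12091806 -0.09203749  0.03460188]
0.1 [ 0.   3.6 -7. ]
0.2 [  0.1   7.9 -13.7]
0.3 [  0.1  12.8 -19.9]
0.4 [  0.1  18.3 -25.5]
0.5 [  0.2  24.3 -30.6]
0.6 [  0.2  30.8 -35.1]
0.7 [  0.3  37.8 -38.9]
0.8 [  0.3  45.  -41.9]
0.88 [  0.3  51.  -43.9]
```

>>> {"op": "play_rows", "data": {
  "motion": [
    [-1,0,3.6,-7,0,0,0],
    [-1,0,7.9,-13.7,0,0,0],
    [-1,0,12.8,-20,0,0,0],
    [-1,0,18.3,-25.5,0,0,0],
    [-1,0,24.3,-30.6,0,0,0],
    [-1,0,31,-35,0,0,0],
    [-1,0,38,-39,0,0,0],
    [-1,0,45,-42,0,0,0],
    [-1,0,51,-44,0,0,0],
    [-1,0,51,-44,0,0,0]
  ]
}}

```text
clock: 7.8
position: [0.5637, -0.1447, 0.0806]
ee_rot: [2.349, 2.077, 0.014]
force: [3.5, -3.0, 7.5]
width: 0.132
```

```bash
python3 -c "
from h import *
s=st(); print(inv(s['position']))"
```

```text
t 7.8 pos [ 0.5637 -0.1447  0.0806] rot [2.349 2.077 0.014] F [ 3.5 -3.   7.5] w 0.132
[-0.06549188 -0.09249349  0.08059878]
```

>>> {"op": "play_rows", "data": {
  "motion": [
    [-0.13,0,0,0,0,0,0],
    [-0.13,0,0,0,0,0,0],
    [-0.13,0,0,-20,0,0,0],
    [-0.13,0,0,-60,0,0,0],
    [0,50,0,-100,0,0,0],
    [0.3,100,0,-100,0,0,0],
    [1,250,0,-100,0,0,0],
    [1,300,0,-100,0,0,0],
    [1,300,0,-100,0,0,0],
    [1,300,0,-100,0,0,0]
  ]
}}

```text
clock: 8.8
position: [0.5976, 0.1432, 0.181]
ee_rot: [2.35, 2.076, 0.013]
force: [1.1, -0.8, 0.4]
width: 0.886
```

```bash
python3 b.py c3
python3 - <<'E'
import cv2
from h import *
a=cv2.imread("top_raw.png")[175:265,255:375];b=cv2.imread("scene_raw.png")[140:260,200:360]
cv2.imwrite("pics/t4.png",np.hstack([cv2.resize(x,(400,300),interpolation=cv2.INTER_CUBIC) for x in (a,b)]))
for n in ['scene','top']:
    W=inv(np.load(n+'W.npy').reshape(-1,3)); 
    m=(W[:,2]>.066)&(W[:,2]<.079)&(W[:,0]>-.2)&(W[:,0]<-.15)&(abs(W[:,1])<.15);Q=W[m]
    print(n,m.sum(),np.round([Q.min(0),Q.max(0)],4), cv2.minAreaRect((Q[:,:2]*1000).astype(np.float32)))
    m=(W[:,2]>.045)&(W[:,2]<.1)&(W[:,0]>-.158)&(W[:,0]<-.008)&(abs(W[:,1])<.15);Q=W[m]
    for x,y,z in Q[np.argsort(Q[:,1])][::max(1,len(Q)//40)]: print(round(x,3),round(y,3),round(z,3),end=' | ')
E
```

```text
t 8.8 pos [0.5976 0.1432 0.181 ] rot [2.35  2.076 0.013] F [ 1.1 -0.8  0.4] w 0.886
scene 172 [[-0.1746 -0.1297  0.0662]
 [-0.1596  0.137   0.0749]] ((-167.2246856689453, 3.6083221435546875), (266.7563781738281, 13.61653995513916), 89.42334747314453)
-0.059 -0.095 0.089 | -0.056 -0.092 0.06 | -0.059 -0.09 0.071 | -0.076 -0.089 0.084 | -0.058 -0.089 0.075 | -0.058 -0.089 0.047 | -0.062 -0.088 0.099 | -0.065 -0.087 0.099 | -0.058 -0.087 0.091 | -0.057 -0.087 0.052 | -0.064 -0.087 0.068 | -0.056 -0.086 0.046 | -0.063 -0.086 0.072 | -0.077 -0.085 0.097 | -0.067 -0.084 0.089 | -0.063 -0.084 0.087 | -0.069 -0.083 0.086 | -0.153 -0.035 0.048 | -0.148 -0.033 0.054 | -0.14 -0.033 0.077 | -0.013 -0.032 0.073 | -0.15 -0.031 0.054 | -0.146 -0.031 0.07 | -0.011 -0.03 0.068 | -0.014 0.01 0.077 | -0.145 0.011 0.069 | -0.016 0.011 0.08 | -0.015 0.012 0.067 | -0.147 0.013 0.066 | -0.015 0.014 0.079 | -0.142 0.015 0.082 | -0.015 0.053 0.079 | -0.017 0.055 0.083 | -0.147 0.056 0.059 | -0.146 0.056 0.07 | -0.013 0.057 0.072 | -0.141 0.058 0.083 | -0.145 0.059 0.075 | -0.015 0.059 0.083 | -0.141 0.098 0.
[... 748 characters left out ...]
 -0.016 0.006 0.082 | -0.143 0.006 0.08 | -0.154 0.006 0.047 | -0.14 0.006 0.08 | -0.151 0.007 0.054 | -0.149 0.008 0.065 | -0.147 0.009 0.078 | -0.009 0.009 0.064 | -0.017 0.009 0.084 | -0.144 0.009 0.082 | -0.14 0.01 0.079 | -0.151 0.01 0.049 | -0.146 0.05 0.077 | -0.143 0.05 0.08 | -0.015 0.05 0.081 | -0.14 0.051 0.081 | -0.154 0.051 0.052 | -0.151 0.052 0.057 | -0.149 0.052 0.07 | -0.146 0.053 0.074 | -0.143 0.053 0.081 | -0.016 0.054 0.083 | -0.15 0.093 0.059 | -0.147 0.094 0.066 | -0.145 0.094 0.078 | -0.142 0.094 0.082 | -0.018 0.095 0.084 | -0.138 0.095 0.075 | -0.014 0.095 0.079 | -0.153 0.096 0.048 | -0.15 0.097 0.059 | -0.147 0.097 0.063 | -0.146 0.097 0.076 | -0.142 0.098 0.078 |
```

View pics/t4.png

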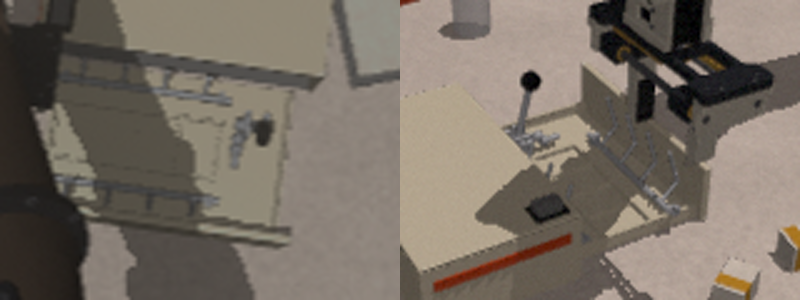

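```bash
cat > cart.py <<'E'
from h import *
import sys
def find(verbose=True):
    out={}
    for n,b in [("scene",np.array([-.4,-1.75])),("top",np.array([.4,1.75]))]:
        p=arm.get_image(n);W=cloud(p);np.save(n+"W.npy",W); cv2.imwrite(n+"_raw.png",p["img"])
        m=((W[...,2]>.026)&(W[...,2]<.042)&(W[...,0]>.25)&(W[...,0]<.9)&(abs(W[...,1])<.6))
        M=inv(W); m&=~((M[...,0]>-.2)&(abs(M[...,1])<.165))
        k,l,stt,_=cv2.connectedComponentsWithStats(m.astype(np.uint8))
        for i in range(1,k):
            if stt[i,4]<60: continue
            (c,sz,a)=cv2.minAreaRect((W[l==i][:,:2]*1000).astype(np.float32))
            if sz[0]<sz[1]: a+=90; sz=sz[::-1]
            a=(a+90)%180-90
            if not(42<sz[0]<57 and 29<sz[1]<42): print("odd",n,np.round(c),np.round(sz),stt[i,4]); continue
            c=np.array(c)+b
            for key in out:
                if np.hypot(*(np.array(key)-c))<25: out[key].append((n,c,a)); break
            else: out[tuple(c)]=[(n,c,a)]
    r=[]
    for v in out.values():
        c=np.mean([x[1] for x in v],0); a=np.mean([x[2] for x in v]); r.append((c,a)); print([x[0] for x in v],np.round(c,1),[round(float(x[2]),1) for x in v])
    return r
if __name__=="__main__":
    r=find(); st()
    if len(sys.argv)>2:
        t=np.array([float(sys.argv[1]),float(sys.argv[2])])
        c,a=min(r,key=lambda x:np.hypot(*(x[0]-t))); print("target",c,a)
        print(togo([c[0]/1000,c[1]/1000,.10],down(np.radians(a))))
E
python3 cart.py 552 209
```

```text
odd scene [ 302. -590.] [100.  14.] 74
odd scene [ 497. -589.] [190.  16.] 176
odd scene [ 849. -510.] [98. 27.] 112
odd scene [583. 464.] [105.  75.] 463
odd scene [634. 484.] [85. 32.] 122
odd scene [712. 509.] [85. 42.] 214
odd scene [680. 574.] [52. 13.] 162
odd scene [776. 529.] [86. 43.] 233
odd scene [744. 586.] [29.  4.] 98
odd top [756. 558.] [145. 121.] 190
odd top [591. 495.] [107.  47.] 115
odd top [ 452. -591.] [270.   8.] 151
['scene'] [446.1 204.4] [-16.5]
['scene'] [552.5 209.4] [22.6]
['scene', 'top'] [431.  350.6] [8.1, 9.9]
['scene', 'top'] [567.4 341.8] [3.5, 1.0]
t 9.0 pos [0.5974 0.1429 0.1806] rot [2.346 2.081 0.012] F [-0.  -0.4  0.6] w 0.994
target [552.46914063 209.40693665] 22.61073875427246
(array([ 60.5, -53.3,  80.2]), array([ 0.007, -0.007,  1.056]))
```

>>> {"op": "play_rows", "data": {
  "motion": [
    [1,60,-53,40,0,0,1.06],
    [1,60,-53,80,0,0,1.06],
    [1,60,-53,80,0,0,1.06],
    [1,60,-53,80,0,0,1.06],
    [1,60,-53,80,0,0,1.06],
    [1,60,-53,80,0,0,1.06],
    [1,60,-53,80,0,0,1.06],
    [1,60,-53,80,0,0,1.06],
    [1,60,-53,80,0,0,1.06]
  ]
}}

```text
clock: 9.9
position: [0.5528, 0.2074, 0.1002]
ee_rot: [3.079, 0.613, 0.014]
force: [-0.4, -0.0, -0.0]
width: 0.998
```

```bash
python3 -c "
from h import *
st();print(togo([.5523,.209,.018],down(np.radians(23))))"
```

```text
t 9.9 pos [0.5528 0.2074 0.1002] rot [3.079 0.613 0.014] F [-0.4 -0.  -0. ] w 0.998
(array([-0.6, -2. , 82.2]), array([ 0.004, -0.009, -0.008]))
```

>>> {"op": "play_rows", "data": {
  "motion": [
    [1,-0.5,-2,40,0,-0.009,0],
    [1,-0.5,-2,70,0,-0.009,0],
    [1,-0.5,-2,82,0,-0.009,0],
    [1,-0.5,-2,82,0,-0.009,0],
    [-1,-0.5,-2,82,0,-0.009,0],
    [-1,-0.5,-2,82,0,-0.009,0],
    [-1,-0.5,-2,82,0,-0.009,0],
    [-1,-0.5,-2,82,0,-0.009,0],
    [-1,-0.5,-2,82,0,-0.009,0],
    [-1,-0.5,-2,82,0,-0.009,0]
  ],
  "force": 25
}}

```text
clock: 10.9
position: [0.5524, 0.2092, 0.0184]
ee_rot: [3.078, 0.613, 0.001]
force: [-1.6, 0.1, 1.0]
width: 0.525
```

```bash
python3 -c "
from h import *
st();print(togo(mod(-.081,-.034,.14),down(YAW)))"
```

```text
t 10.9 pos [0.5524 0.2092 0.0184] rot [3.078e+00 6.130e-01 1.000e-03] F [-1.6  0.1  1. ] w 0.525
(array([-110. ,  273.1, -120.6]), array([ 0.003, -0.001,  0.513]))
```

>>> {"op": "play_rows", "data": {
  "motion": [
    [-1,0,0,-40,0,0,0],
    [-1,0,0,-85,0,0,0.1],
    [-1,-20,45,-115,0,0,0.25],
    [-1,-40,95,-121,0,0,0.4],
    [-1,-110,273,-121,0,0,0.513],
    [-1,-110,273,-121,0,0,0.513],
    [-1,-110,273,-121,0,0,0.513],
    [-1,-110,273,-121,0,0,0.513],
    [-1,-110,273,-121,0,0,0.513],
    [-1,-110,273,-121,0,0,0.513]
  ]
}}

```text
clock: 11.9
position: [0.5549, -0.0867, 0.1404]
ee_rot: [3.132, -0.194, 0.002]
force: [-1.0, 1.9, -1.3]
width: 0.519
```

```bash
python3 -c "
from h import *
st();print(togo(mod(-.081,-.034,.028),down(YAW)))"
```

```text
t 11.9 pos [ 0.5549 -0.0867  0.1404] rot [ 3.132e+00 -1.940e-01  2.000e-03] F [-1.   1.9 -1.3] w 0.519
(array([  0. ,  -2.3, 112.4]), array([ 0.004, -0.002, -0.004]))
```

>>> {"op": "play_rows", "data": {
  "motion": [
    [-1,0,-2.3,40,0,0,0],
    [-1,0,-2.3,75,0,0,0],
    [-1,0,-2.3,100,0,0,0],
    [-1,0,-2.3,113,0,0,0],
    [-1,0,-2.3,113,0,0,0],
    [-1,0,-2.3,113.5,0,0,0]
  ]
}}

```text
clock: 12.5
position: [0.5558, -0.0838, 0.0272]
ee_rot: [3.133, -0.192, 0.002]
force: [0.7, 0.3, -1.0]
width: 0.524
```

```bash
python3 -c "
from h import *
s=st();print(inv(s['position']))"
```

```text
t 12.5 pos [ 0.5558 -0.0838  0.0272] rot [ 3.133e+00 -1.920e-01  2.000e-03] F [ 0.7  0.3 -1. ] w 0.524
[-0.08069561 -0.03293865  0.02720709]
```

>>> {"op": "play_rows", "data": {
  "motion": [
    [0.22,0,0,0,0,0,0],
    [0.22,0,0,0,0,0,0],
    [0.22,0,0,0,0,0,0],
    [0.22,0,0,-15,0,0,0],
    [0.22,0,0,-50,0,0,0],
    [0.22,0,0,-90,0,0,0],
    [1,-20,-45,-115,0,0,0],
    [1,-40,-95,-115,0,0,0],
    [1,-40,-250,-115,0,0,0],
    [1,-40,-250,-115,0,0,0]
  ]
}}

```text
clock: 13.5
position: [0.5397, 0.1088, 0.1424]
ee_rot: [3.134, -0.193, 0.005]
force: [0.4, -0.7, 0.1]
width: 0.907
```

```bash
cat >> h.py <<'E'
def intray():
    for n,b in [("scene",-.00175),("top",.00175)]:
        W=np.load(n+"W.npy").reshape(-1,3)+[0,b,0];M=inv(W)
        for i,y in enumerate([.098,.054,.010,-.034]):
            m=(M[:,2]>.032)&(M[:,2]<.05)&(abs(M[:,0]+.081)<.038)&(abs(M[:,1]-y)<.021);Q=M[m]
            if m.sum()>30: print(n,"bay",i+1,m.sum(),"trough xyz",np.round([(Q[:,0].min()+Q[:,0].max())/2+.081,(Q[:,1].min()+Q[:,1].max())/2-.032,np.median(Q[:,2])-.008],4))
E
sed -i 's/print("odd".*; continue/continue/; s/    r=find(); st()/    r=find(); st(); intray()/' cart.py; python3 cart.py 446 204
```

```text
['scene'] [445.3 204.8] [-17.9]
['scene', 'top'] [430.5 350.2] [10.4, 10.5]
['scene', 'top'] [567.7 341.9] [4.1, 4.0]
t 13.6 pos [0.5399 0.116  0.1415] rot [-3.136e+00  1.750e-01 -3.000e-03] F [-0.4  0.6 -0.6] w 0.981
scene bay 4 147 trough xyz [ 0.0021 -0.0645  0.032 ]
top bay 4 140 trough xyz [ 0.0011 -0.0649  0.0333]
target [445.27300415 204.7507019 ] -17.91143035888672
(array([-104. ,  -77.6,   41.4]), array([-0.001, -0.002,  0.201]))
```

>>> {"op": "play_rows", "data": {
  "motion": [
    [1,-104,-77.5,20,0,0,0.2],
    [1,-104,-77.5,40,0,0,0.2],
    [1,-104,-77.5,41,0,0,0.2],
    [1,-104,-77.5,41,0,0,0.2],
    [1,-104,-77.5,80,0,0,0.2],
    [1,-104,-77.5,110,0,0,0.2],
    [1,-104,-77.5,123.5,0,0,0.2],
    [1,-104,-77.5,123.5,0,0,0.2],
    [-1,-104,-77.5,123.5,0,0,0.2],
    [-1,-104,-77.5,123.5,0,0,0.2]
  ]
}}

```text
clock: 14.6
position: [0.4464, 0.2048, 0.0189]
ee_rot: [-3.101, 0.487, -0.005]
force: [0.1, -0.1, 0.8]
width: 0.875
```

>>> {"op": "play_rows", "data": {
  "motion": [
    [-1,0,0,0,0,0,0],
    [-1,0,0,0,0,0,0],
    [-1,0,0,0,0,0,0],
    [-1,0,0,0,0,0,0]
  ]
}}

```text
clock: 15.0
position: [0.4464, 0.205, 0.0192]
ee_rot: [-3.101, 0.487, -0.005]
force: [-0.6, -0.0, 0.5]
width: 0.528
```

```bash
python3 -c "
from h import *
st();print(togo(mod(-.082,.010,.14),down(YAW)))"
```

```text
t 15.0 pos [0.4464 0.205  0.0192] rot [-3.101  0.487 -0.005] F [-0.6 -0.   0.5] w 0.528
(array([ 183.5,  199. , -120.9]), array([-0.003, -0.003, -0.192]))
```

>>> {"op": "play_rows", "data": {
  "motion": [
    [-1,0,0,-40,0,0,0],
    [-1,0,0,-85,0,0,-0.05],
    [-1,30,30,-115,0,0,-0.192],
    [-1,60,65,-121,0,0,-0.192],
    [-1,183.5,199,-121,0,0,-0.192],
    [-1,183.5,199,-121,0,0,-0.192],
    [-1,183.5,199,-121,0,0,-0.192],
    [-1,183.5,199,-121,0,0,-0.192],
    [-1,183.5,199,-121,0,0,-0.192],
    [-1,183.5,199,-121,0,0,-0.192]
  ]
}}

```text
clock: 16.0
position: [0.5593, -0.0417, 0.1398]
ee_rot: [-3.134, 0.191, -0.005]
force: [-0.3, 0.6, -1.2]
width: 0.523
```

```bash
python3 -c "
from h import *
st();print(togo(mod(-.082,.010,.0285),down(YAW)))"
```

```text
t 16.0 pos [ 0.5593 -0.0417  0.1398] rot [-3.134  0.191 -0.005] F [-0.3  0.6 -1.2] w 0.523
(array([-1.000e-01, -5.000e-01,  1.113e+02]), array([-0.002, -0.003, -0.002]))
```

>>> {"op": "play_rows", "data": {
  "motion": [
    [-1,0,-0.5,40,0,0,0],
    [-1,0,-0.5,75,0,0,0],
    [-1,0,-0.5,100,0,0,0],
    [-1,0,-0.5,111.5,0,0,0],
    [-1,0,-0.5,111.5,0,0,0],
    [-1,0,-0.5,112,0,0,0]
  ]
}}

```text
clock: 16.6
position: [0.5598, -0.04, 0.0282]
ee_rot: [-3.133, 0.189, -0.005]
force: [1.3, 0.0, -1.0]
width: 0.526
```

>>> {"op": "play_rows", "data": {
  "motion": [
    [0.22,0,0,0,0,0,0],
    [0.22,0,0,0,0,0,0],
    [0.22,0,0,0,0,0,0],
    [0.22,0,0,-15,0,0,0],
    [0.22,0,0,-50,0,0,0],
    [0.22,0,0,-90,0,0,0],
    [1,0,-45,-115,0,0,0],
    [1,0,-95,-115,0,0,0],
    [1,0,-250,-115,0,0,0],
    [1,0,-250,-115,0,0,0]
  ]
}}

```text
clock: 17.6
position: [0.5829, 0.154, 0.1446]
ee_rot: [-3.133, 0.189, -0.007]
force: [0.3, -0.4, 0.5]
width: 0.907
```

```bash
python3 cart.py 567.5 342
```

```text
['scene', 'top'] [430.5 350.3] [9.5, 8.9]
['scene', 'top'] [567.4 342.1] [4.8, 2.3]
t 17.7 pos [0.5823 0.1619 0.1435] rot [-3.13   0.171 -0.005] F [-0.6 -0.1  0.3] w 0.984
scene bay 3 157 trough xyz [ 0.0006 -0.0214  0.0316]
scene bay 4 140 trough xyz [ 0.0026 -0.0649  0.0315]
top bay 3 136 trough xyz [ 0.0003 -0.0218  0.033 ]
top bay 4 137 trough xyz [ 0.0006 -0.065   0.0331]
target [567.37612915 342.05378723] 3.5314472913742065
(array([ -34.6, -177.2,   44.6]), array([-0.007, -0.003, -0.171]))
```

>>> {"op": "play_rows", "data": {
  "motion": [
    [1,-34.5,-177,20,0,0,-0.17],
    [1,-34.5,-177,40,0,0,-0.17],
    [1,-34.5,-177,45,0,0,-0.17],
    [1,-34.5,-177,45,0,0,-0.17],
    [1,-34.5,-177,45,0,0,-0.17],
    [1,-34.5,-177,80,0,0,-0.17],
    [1,-34.5,-177,110,0,0,-0.17],
    [1,-34.5,-177,126.5,0,0,-0.17],
    [1,-34.5,-177,126.5,0,0,-0.17],
    [-1,-34.5,-177,126.5,0,0,-0.17]
  ]
}}

```text
clock: 18.7
position: [0.5684, 0.3422, 0.0189]
ee_rot: [-3.133, -0.094, -0.006]
force: [-0.7, 0.1, 0.3]
width: 0.953
```

>>> {"op": "play_rows", "data": {
  "motion": [
    [-1,0,0,0,0,0,0],
    [-1,0,0,0,0,0,0],
    [-1,0,0,0,0,0,0],
    [-1,0,0,0,0,0,0],
    [-1,0,0,0,0,0,0]
  ]
}}

```text
clock: 19.2
position: [0.5683, 0.3423, 0.0192]
ee_rot: [-3.133, -0.095, -0.007]
force: [-1.3, 0.2, 0.3]
width: 0.524
```

```bash
python3 -c "
from h import *
st();print(togo(mod(-.082,.054,.14),down(YAW)))"
```

```text
t 19.2 pos [0.5683 0.3423 0.0192] rot [-3.133 -0.095 -0.007] F [-1.3  0.2  0.3] w 0.524
(array([ -23.5,  338. , -123.2]), array([-0.007, -0.004,  0.18 ]))
```

>>> {"op": "play_rows", "data": {
  "motion": [
    [-1,0,0,-40,0,0,0],
    [-1,0,0,-85,0,0,0.05],
    [-1,0,40,-115,0,0,0.18],
    [-1,-5,85,-123,0,0,0.18],
    [-1,-23.5,338,-123,0,0,0.18],
    [-1,-23.5,338,-123,0,0,0.18],
    [-1,-23.5,338,-123,0,0,0.18],
    [-1,-23.5,338,-123,0,0,0.18],
    [-1,-23.5,338,-123,0,0,0.18],
    [-1,-23.5,338,-123,0,0,0.18]
  ]
}}

```text
clock: 20.2
position: [0.5642, -0.0061, 0.1405]
ee_rot: [-3.131, 0.204, -0.007]
force: [0.3, 0.3, -0.2]
width: 0.519
```

```bash
python3 -c "
from h import *
st();print(togo(mod(-.082,.054,.0285),down(YAW)))"
```

```text
t 20.2 pos [ 0.5642 -0.0061  0.1405] rot [-3.131  0.204 -0.007] F [ 0.3  0.3 -0.2] w 0.519
(array([ -1. ,  -8.3, 112. ]), array([-0.004, -0.004, -0.01 ]))
```

>>> {"op": "play_rows", "data": {
  "motion": [
    [-1,-1,-8.3,0,0,0,-0.01],
    [-1,-1,-8.3,30,0,0,-0.01],
    [-1,-1,-8.3,65,0,0,-0.01],
    [-1,-1,-8.3,95,0,0,-0.01],
    [-1,-1,-8.3,111.5,0,0,-0.01],
    [-1,-1,-8.3,112,0,0,-0.01],
    [-1,-1,-8.3,112,0,0,-0.01]
  ]
}}

```text
clock: 20.9
position: [0.5646, 0.0045, 0.0281]
ee_rot: [-3.132, 0.184, -0.006]
force: [0.8, 0.8, -0.1]
width: 0.522
```

```bash
python3 -c "
from h import *
s=st();print(inv(s['position']))"
```

```text
t 20.9 pos [0.5646 0.0045 0.0281] rot [-3.132  0.184 -0.006] F [ 0.8  0.8 -0.1] w 0.522
[-0.08240567  0.0557247   0.02811376]
```

>>> {"op": "play_rows", "data": {
  "motion": [
    [0.22,0,1,0,0,0,0],
    [0.22,0,1,0,0,0,0],
    [0.22,0,1,0,0,0,0],
    [0.22,0,1,-15,0,0,0],
    [0.22,0,1,-50,0,0,0],
    [0.22,0,1,-90,0,0,0],
    [1,-10,-45,-115,0,0,0],
    [1,-30,-95,-115,0,0,0],
    [1,-100,-250,-115,0,0,0],
    [1,-100,-250,-115,0,0,0]
  ]
}}

```text
clock: 21.9
position: [0.5169, 0.1924, 0.1454]
ee_rot: [-3.131, 0.186, -0.008]
force: [1.0, 0.2, -0.3]
width: 0.91
```

```bash
python3 cart.py 430.5 350
```

```text
['scene'] [432.1 350.7] [7.9]
t 22.0 pos [0.5144 0.1994 0.1444] rot [-3.129  0.167 -0.004] F [ 0.7  0.6 -0. ] w 0.975
scene bay 2 164 trough xyz [0.001  0.0233 0.032 ]
scene bay 3 156 trough xyz [ 0.0007 -0.0202  0.032 ]
scene bay 4 140 trough xyz [ 0.0017 -0.0642  0.0318]
top bay 2 138 trough xyz [-0.      0.0228  0.0331]
top bay 3 135 trough xyz [ 0.0003 -0.0219  0.0335]
top bay 4 140 trough xyz [ 0.0011 -0.0646  0.0328]
target [432.06557617 350.7038269 ] 7.863997936248779
(array([ -98.1, -141.4,   45.4]), array([-0.008, -0.003, -0.244]))
```

>>> {"op": "play_rows", "data": {
  "motion": [
    [1,-99,-141,20,0,0,-0.26],
    [1,-99,-141,40,0,0,-0.26],
    [1,-99,-141,45,0,0,-0.26],
    [1,-99,-141,45,0,0,-0.26],
    [1,-99,-141,45,0,0,-0.26],
    [1,-99,-141,80,0,0,-0.26],
    [1,-99,-141,110,0,0,-0.26],
    [1,-99,-141,127,0,0,-0.26],
    [1,-99,-141,127,0,0,-0.26],
    [-1,-99,-141,127,0,0,-0.26]
  ]
}}

```text
clock: 23.0
position: [0.4323, 0.3506, 0.0194]
ee_rot: [-3.125, -0.238, -0.006]
force: [1.4, -0.4, 0.3]
width: 0.949
```

>>> {"op": "play_rows", "data": {
  "motion": [
    [-1,0,0,0,0,0,0],
    [-1,0,0,0,0,0,0],
    [-1,0,0,0,0,0,0],
    [-1,0,0,0,0,0,0],
    [-1,0,0,0,0,0,0]
  ]
}}

```text
clock: 23.5
position: [0.4322, 0.3508, 0.0196]
ee_rot: [-3.125, -0.239, -0.006]
force: [-0.4, 0.5, -0.8]
width: 0.528
```

```bash
python3 -c "
from h import *
st();print(togo(mod(-.082,.098,.14),down(YAW)))"
```

```text
t 23.5 pos [0.4322 0.3508 0.0196] rot [-3.125 -0.239 -0.006] F [-0.4  0.5 -0.8] w 0.528
(array([  90.6,  320.9, -122.4]), array([-0.008, -0.004,  0.272]))
```

>>> {"op": "play_rows", "data": {
  "motion": [
    [-1,0,0,-40,0,0,0],
    [-1,0,0,-85,0,0,0.1],
    [-1,15,40,-115,0,0,0.272],
    [-1,30,85,-122,0,0,0.272],
    [-1,90.5,321,-122,0,0,0.272],
    [-1,90.5,321,-122,0,0,0.272],
    [-1,90.5,321,-122,0,0,0.272],
    [-1,90.5,321,-122,0,0,0.272],
    [-1,90.5,321,-122,0,0,0.272],
    [-1,90.5,321,-122,0,0,0.272]
  ]
}}

```text
clock: 24.5
position: [0.5718, 0.0381, 0.1402]
ee_rot: [-3.13, 0.203, -0.009]
force: [-0.2, -0.3, -1.3]
width: 0.522
```

```bash
python3 -c "
from h import *
st();print(togo(mod(-.082,.098,.0285),down(YAW)))"
```

```text
t 24.5 pos [0.5718 0.0381 0.1402] rot [-3.13   0.203 -0.009] F [-0.2 -0.3 -1.3] w 0.522
(array([ -3.4,  -7.4, 111.7]), array([-0.005, -0.005, -0.01 ]))
```

>>> {"op": "play_rows", "data": {
  "motion": [
    [-1,-3.4,-6.5,0,0,0,-0.01],
    [-1,-3.4,-6.5,30,0,0,-0.01],
    [-1,-3.4,-6.5,65,0,0,-0.01],
    [-1,-3.4,-6.5,95,0,0,-0.01],
    [-1,-3.4,-6.5,111.5,0,0,-0.01],
    [-1,-3.4,-6.5,112,0,0,-0.01],
    [-1,-3.4,-6.5,112,0,0,-0.01]
  ]
}}

```text
clock: 25.2
position: [0.5692, 0.0473, 0.0279]
ee_rot: [-3.131, 0.183, -0.007]
force: [0.6, -0.8, -0.1]
width: 0.519
```

```bash
python3 -c "
from h import *
s=st();print(inv(s['position']))"
```

```text
t 25.2 pos [0.5692 0.0473 0.0279] rot [-3.131  0.183 -0.007] F [ 0.6 -0.8 -0.1] w 0.519
[-0.08298662  0.09875845  0.02785291]
```

>>> {"op": "play_rows", "data": {
  "motion": [
    [0.22,0,0,0,0,0,0],
    [0.22,0,0,0,0,0,0],
    [0.22,0,0,0,0,0,0],
    [0.22,0,0,-15,0,0,0],
    [0.22,0,0,-50,0,0,0],
    [0.22,0,0,-90,0,0,0],
    [0,0,-45,-115,0,0,0],
    [0,0,-95,-115,0,0,0],
    [0,0,-160,-115,0,0,0],
    [0,0,-160,-115,0,0,0]
  ]
}}

```text
clock: 26.2
position: [0.587, 0.2129, 0.145]
ee_rot: [-3.128, 0.172, -0.008]
force: [-1.0, 0.5, -1.2]
width: 0.498
```

```bash
python3 cart.py
python3 - <<'E'
import cv2
from h import *
a=cv2.imread("top_raw.png")[175:265,255:375];b=cv2.imread("scene_raw.png")[140:260,200:360]
cv2.imwrite("pics/t5.png",np.hstack([cv2.resize(x,(400,300),interpolation=cv2.INTER_CUBIC) for x in (a,b)]))
for n in ['scene','top']:
    W=inv(np.load(n+'W.npy').reshape(-1,3)); 
    m=(W[:,2]>.066)&(W[:,2]<.079)&(W[:,0]>-.2)&(W[:,0]<-.15)&(abs(W[:,1])<.15);Q=W[m]
    print(n,m.sum(),np.round([Q.min(0),Q.max(0)],4))
    m=(W[:,2]>.085)&(W[:,2]<.115)&(W[:,0]>-.158)&(W[:,0]<-.008)&(abs(W[:,1]+.092)<.02);Q=W[m]; print('grip',m.sum(),np.round([Q.min(0),Q.max(0)],3))
print(togo(mod(-.067,-.092,.19),down(YAW+np.pi/2)))
E
```

```text
t 26.3 pos [0.587  0.2098 0.1444] rot [-3.13   0.174 -0.007] F [-0.3 -0.1  0.3] w 0.499
scene bay 1 183 trough xyz [0.     0.0665 0.0319]
scene bay 2 160 trough xyz [0.0009 0.0228 0.0317]
scene bay 3 156 trough xyz [ 0.0009 -0.0219  0.0319]
scene bay 4 142 trough xyz [ 0.0028 -0.0645  0.0319]
top bay 1 136 trough xyz [-0.0007  0.0655  0.0327]
top bay 2 137 trough xyz [-0.0001  0.0227  0.0331]
top bay 3 137 trough xyz [ 0.0003 -0.0219  0.0341]
top bay 4 140 trough xyz [ 0.0013 -0.0648  0.0338]
scene 94 [[-0.1737 -0.1318  0.066 ]
 [-0.161  -0.0091  0.0753]]
grip 51 [[-0.079 -0.095  0.086]
 [-0.057 -0.082  0.108]]
top 240 [[-0.1733 -0.1341  0.0663]
 [-0.1626  0.1321  0.0789]]
grip 30 [[-0.081 -0.101  0.092]
 [-0.057 -0.088  0.111]]
(array([ 15. , 354.1, -48. ]), array([-0.002, -0.009, -1.562]))
```

View pics/t5.png

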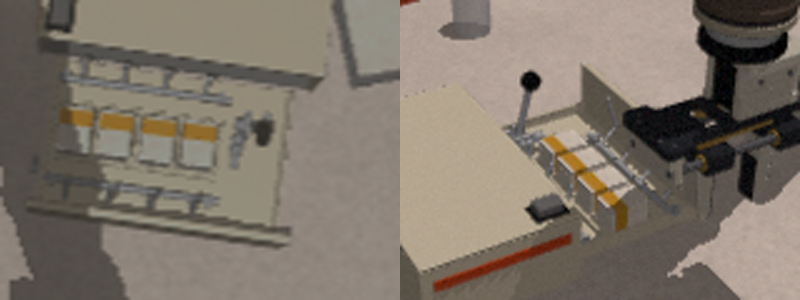

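>>> {"op": "play_rows", "data": {
  "motion": [
    [-0.13,15,354,-48,0,0,-1.562],
    [-0.13,15,354,-48,0,0,-1.562],
    [-0.13,15,354,-48,0,0,-1.562],
    [-0.13,15,354,-48,0,0,-1.562],
    [-0.13,15,354,-48,0,0,-1.562],
    [-0.13,15,354,-48,0,0,-1.562],
    [-0.13,15,354,-48,0,0,-1.562],
    [-0.13,15,354,-48,0,0,-1.562],
    [-0.13,15,354,-48,0,0,-1.562],
    [-0.13,15,354,-48,0,0,-1.562]
  ]
}}

```text
clock: 27.3
position: [0.561, -0.147, 0.1909]
ee_rot: [-2.422, -2.0, -0.011]
force: [-0.3, -0.1, -1.1]
width: 0.434
```

>>> {"op": "play_rows", "data": {
  "motion": [
    [-0.13,0,0,0,0,0,-0.1],
    [-0.13,0,0,0,0,0,-0.1],
    [-0.13,0,0,0,0,0,-0.1]
  ]
}}

```text
clock: 27.6
position: [0.5603, -0.1482, 0.1914]
ee_rot: [2.325, 2.113, 0.011]
force: [0.3, -0.1, -0.7]
width: 0.433
```

```bash
python3 -c "
from h import *
s=st();print(inv(s['position']),togo(mod(-.068,-.092,.079),down(YAW+np.pi/2)))"
```

```text
t 27.6 pos [ 0.5603 -0.1482  0.1914] rot [2.325 2.113 0.011] F [ 0.3 -0.1 -0.7] w 0.433
[-0.0685103  -0.09640632  0.19139473] (array([3.800e+00, 1.000e-01, 1.124e+02]), array([ 0.005, -0.005,  0.024]))
```

>>> {"op": "play_rows", "data": {
  "motion": [
    [-0.13,4,0,40,0,0,0.024],
    [-0.13,4,0,75,0,0,0.024],
    [-0.13,4,0,105,0,0,0.024],
    [-0.13,4,0,112,0,0,0.024],
    [-0.13,4,0,112,0,0,0.024],
    [-1,4,0,112,0,0,0.024],
    [-1,4,0,112,0,0,0.024],
    [-1,4,0,112,0,0,0.024],
    [-1,4,0,112,0,0,0.024]
  ],
  "force": 25
}}

```text
clock: 28.5
position: [0.5617, -0.1439, 0.0803]
ee_rot: [2.349, 2.084, 0.012]
force: [-0.4, -3.1, 3.6]
width: 0.137
```

```bash
python3 -c "
from h import *
s=st(); g0=inv(s['position']);print(g0)
th0=np.arctan2(32,72)+.9
for a in [.1,.2,.3,.4,.5,.6,.7,.8,.9]:
    d=np.array([-.079*(np.cos(th0-a)-np.cos(th0)),0,.079*(np.sin(th0-a)-np.sin(th0))])
    print(a,togo(mod(*(g0+d)),None)[0])"
```

```text
t 28.5 pos [ 0.5617 -0.1439  0.0803] rot [2.349 2.084 0.012] F [-0.4 -3.1  3.6] w 0.137
[-0.06759464 -0.09192495  0.08027777]
0.1 [-0.  -7.6  2.3]
0.2 [ -0.  -14.8   5.4]
0.3 [ -0.  -21.8   9.1]
0.4 [ -0.1 -28.3  13.6]
0.5 [ -0.1 -34.4  18.6]
0.6 [ -0.1 -39.9  24.3]
0.7 [ -0.1 -44.8  30.4]
0.8 [ -0.2 -49.1  37.1]
0.9 [ -0.2 -52.7  44.1]
```

>>> {"op": "play_rows", "data": {
  "motion": [
    [-1,0,-7.6,2.3,0,0,0],
    [-1,0,-15,5.4,0,0,0],
    [-1,0,-22,9,0,0,0],
    [-1,0,-28.3,13.6,0,0,0],
    [-1,0,-34.4,18.6,0,0,0],
    [-1,0,-40,24.3,0,0,0],
    [-1,0,-45,30.5,0,0,0],
    [-1,0,-49,37,0,0,0],
    [-1,0,-53,45,0,0,0],
    [-1,0,-53,46,0,0,0]
  ]
}}

```text
clock: 29.5
position: [0.5069, -0.1373, 0.0323]
ee_rot: [-2.349, -2.083, -0.008]
force: [-5.4, -1.7, -3.5]
width: 0.13
```

```bash
python3 -c "
from h import *
s=st(); print(inv(s['position']))"
```

```text
t 29.5 pos [ 0.5069 -0.1373  0.0323] rot [-2.349 -2.083 -0.008] F [-5.4 -1.7 -3.5] w 0.13
[-0.12286325 -0.09187376  0.0322985 ]
```

>>> {"op": "play_rows", "data": {
  "motion": [
    [-0.13,0,0,0,0,0,0],
    [-0.13,0,0,0,0,0,0],
    [-0.13,0,0,-20,0,0,0],
    [-0.13,0,0,-60,0,0,0],
    [-1,0,0,-105,0,0,0],
    [-1,30,-30,-120,0,0,0],
    [-1,92,-92,-120,0,0,0],
    [-1,92,-92,-120,0,0,0],
    [-1,92,-92,-120,0,0,0],
    [-1,92,-92,-120,0,0,0]
  ]
}}

```text
clock: 30.5
position: [0.4271, -0.0347, 0.1535]
ee_rot: [-2.348, -2.087, -0.011]
force: [0.5, 0.2, -0.3]
width: 0.014
```

```bash
cat > e.py <<'E'
import cv2,sys
from h import *
s=st();print(inv(s['position']),togo(mod(-.215,0,.042),down(YAW+np.pi/2)))
for n in ["scene","top"]:
    p=arm.get_image(n);np.save(n+"W.npy",cloud(p));cv2.imwrite(n+"_raw.png",p["img"])
intray()
a=cv2.imread("top_raw.png")[135:265,250:375];b=cv2.imread("scene_raw.png")[140:260,170:330]
cv2.imwrite(f"pics/{sys.argv[1]}.png",np.hstack([cv2.resize(x,(400,300+0*len(x)),interpolation=cv2.INTER_CUBIC) for x in (a,b)]))
E
python3 e.py t6
```

```text
t 30.5 pos [ 0.4271 -0.0347  0.1535] rot [-2.348 -2.087 -0.011] F [ 0.5  0.2 -0.3] w 0.014
[-0.21427723  0.00045661  0.15347324] (array([ -1.1,  -1.2, 111.5]), array([ 0.004, -0.006,  0.002]))
scene bay 1 165 trough xyz [0.0001 0.0664 0.0319]
scene bay 2 147 trough xyz [-0.0003  0.0262  0.032 ]
scene bay 3 144 trough xyz [ 0.0013 -0.0212  0.032 ]
scene bay 4 134 trough xyz [ 0.0002 -0.0642  0.032 ]
top bay 1 126 trough xyz [0.0043 0.0653 0.0331]
top bay 2 121 trough xyz [-0.0007  0.0228  0.0331]
top bay 3 113 trough xyz [ 0.0011 -0.0221  0.0337]
top bay 4 110 trough xyz [ 0.0028 -0.0651  0.0337]
```

View pics/t6.png

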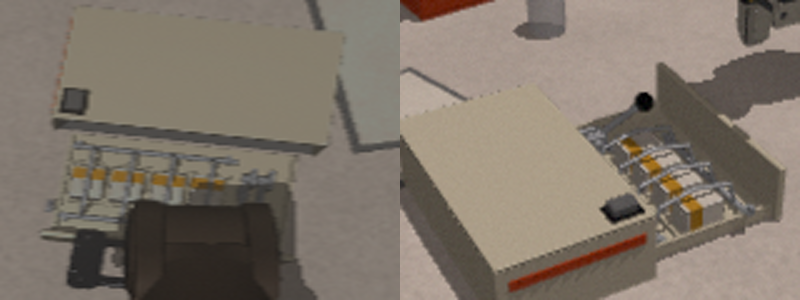

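>>> {"op": "play_rows", "data": {
  "motion": [
    [-1,-1,-1,40,0,0,0],
    [-1,-1,-1,80,0,0,0],
    [-1,-1,-1,111,0,0,0],
    [-1,-1,-1,111,0,0,0],
    [-1,-1,15,111,0,0,0],
    [-1,-1,25,111,0,0,0],
    [-1,-1,35,111,0,0,0],
    [-1,-1,45,111,0,0,0],
    [-1,-1,57,111,0,0,0],
    [-1,-1,70,111,0,0,0]
  ]
}}

```text
clock: 31.6
position: [0.4953, -0.0452, 0.043]
ee_rot: [-2.349, -2.08, -0.005]
force: [-9.3, 1.3, 4.4]
width: 0.008
```

```bash
python3 -c "
from h import *
s=st(); print(inv(s['position']),togo(mod(-.0165,0,.042),down(YAW+np.pi/2)))"
```

```text
t 31.6 pos [ 0.4953 -0.0452  0.043 ] rot [-2.349 -2.08  -0.005] F [-9.3  1.3  4.4] w 0.008
[-0.14527633 -0.00184616  0.04296915] (array([  2. , 128.8,   0.9]), array([-0.001, -0.005, -0.001]))
```

>>> {"op": "play_rows", "data": {
  "motion": [
    [-1,2,15,1,0,0,0],
    [-1,2,30,1,0,0,0],
    [-1,2,45,1,0,0,0],
    [-1,2,60,1,0,0,0],
    [-1,2,75,1,0,0,0],
    [-1,2,90,1,0,0,0],
    [-1,2,102,1,0,0,0],
    [-1,2,112,1,0,0,0],
    [-1,2,120,1,0,0,0],
    [-1,2,124,1,0,0,0]
  ]
}}

```text
clock: 32.6
position: [0.6164, -0.0592, 0.0424]
ee_rot: [-2.347, -2.077, 0.002]
force: [-11.8, -0.5, 4.7]
width: 0.008
```

```bash
python3 -c "
from h import *
s=st(); print(inv(s['position']),togo(mod(-.0165,0,.042),down(YAW+np.pi/2)))"
```

```text
t 32.6 pos [ 0.6164 -0.0592  0.0424] rot [-2.347e+00 -2.077e+00  2.000e-03] F [-11.8  -0.5   4.7] w 0.008
[-0.02339265 -0.00129121  0.04237237] (array([1.3, 6.9, 0.3]), array([-0.006, -0.004, -0.002]))
```

>>> {"op": "play_rows", "data": {
  "motion": [
    [-1,1,4,0,0,0,0],
    [-1,1,6,0,0,0,0],
    [-1,1,7,0,0,0,0],
    [-1,1,8,0,0,0,0],
    [-1,1,8,0,0,0,0]
  ]
}}

```text
clock: 33.1
position: [0.622, -0.0599, 0.0425]
ee_rot: [-2.346, -2.074, 0.008]
force: [-7.5, -0.1, 0.1]
width: 0.007
```

```bash
python3 -c "
from h import *
s=st(); print(inv(s['position']))"
```

```text
t 33.1 pos [ 0.622  -0.0599  0.0425] rot [-2.346 -2.074  0.008] F [-7.5 -0.1  0.1] w 0.007
[-0.01774492 -0.00132437  0.04250404]
```

>>> {"op": "play_rows", "data": {
  "motion": [
    [-1,1,2,0,0,0,0],
    [-1,1,4,0,0,0,0],
    [-1,1,5,0,0,0,0],
    [-1,1,5,0,0,0,0]
  ]
}}

```text
clock: 33.5
position: [0.6223, -0.0599, 0.0426]
ee_rot: [-2.342, -2.069, 0.019]
force: [-16.0, 0.7, 7.5]
width: 0.003
```

>>> {"op": "play_rows", "data": {
  "motion": [
    [-1,0,6,0,0,0,0],
    [-1,0,9,0,0,0,0],
    [-1,0,9,0,0,0,0]
  ]
}}

```text
clock: 33.8
position: [0.6219, -0.0599, 0.0425]
ee_rot: [-2.332, -2.059, 0.037]
force: [-34.8, 5.7, 24.3]
width: 0.004
```

>>> {"op": "play_rows", "data": {
  "motion": [
    [-1,0,-10,0,0,0,0],
    [-1,0,-25,0,0,0,0],
    [-1,0,-60,0,0,0,0],
    [-1,0,-80,-40,0,0,0],
    [-1,0,-110,-90,0,0,0],
    [-1,0,-150,-120,0,0,0],
    [-1,0,-150,-120,0,0,0],
    [-1,0,-150,-120,0,0,0]
  ]
}}

```text
clock: 34.6
position: [0.4785, -0.0424, 0.1705]
ee_rot: [-2.334, -2.061, 0.031]
force: [-0.2, 0.3, -0.6]
width: 0.005
```

```bash
python3 e.py t7
python3 - <<'E'
from h import *
for n in ['scene','top']:
    W=inv(np.load(n+'W.npy').reshape(-1,3)); 
    m=(W[:,2]>.066)&(W[:,2]<.079)&(W[:,0]>-.2)&(W[:,0]<-.004)&(abs(W[:,1])<.13);Q=W[m]
    print(n,m.sum(),np.round([Q.min(0),np.median(Q,0),Q.max(0)],4))
E
```

```text
t 34.6 pos [ 0.4785 -0.0424  0.1705] rot [-2.334 -2.061  0.031] F [-0.2  0.3 -0.6] w 0.005
[-0.16236559 -0.00111062  0.17049025] (array([  0.4, -48.2, 130.2]), array([-0.034, -0.004, -0.004]))
scene 24 [[-0.0096 -0.1283  0.0715]
 [-0.0079 -0.0081  0.0733]
 [-0.0061  0.127   0.0757]]
top 59 [[-0.0099 -0.1288  0.0661]
 [-0.0071  0.0752  0.0734]
 [-0.0043  0.1278  0.0787]]
```

View pics/t7.png

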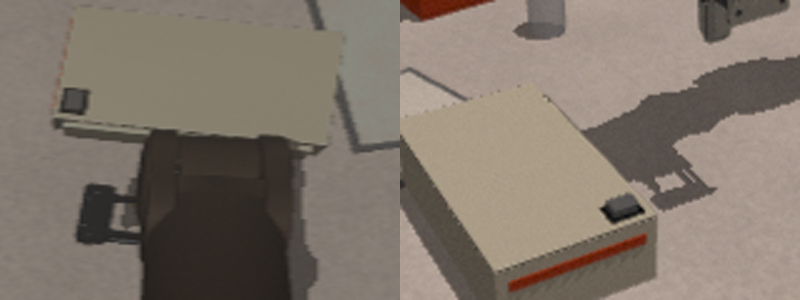

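```bash
python3 -c "
from h import *
print(arm.sign_off())"
```

```text
the job is handed in; nothing more can be done
None
```

I pressed the key, raised the lever, laid all four cartons in bays 1 to 4, shut the lever and pushed the tray home. The job was handed in at about 35 s, and the hand-in returned no verdict.

- **Cartons:** with the rings shut, both cameras put the carton centres within about 4 mm of the bays' middle line. The tops were 32 to 34 mm above the tray floor, so they lie flat. The largest offset, 4.3 mm for bay 1, came from the top camera after the rings closed and may include ring wire; the scene camera gave 0.1 mm there.
- **Lever:** I saw the rings shut over the cartons in the picture, and the gripper took the grip back to its original down position. I did not measure the lever angle itself.
- **Tray:** the last push stopped moving at 16 N and I went on to about 35 N before backing off. After I let go, both cameras showed the front face standing about 10 mm proud of the cover, which is the home position, and it stayed there.
- **Not checked at the end:** the cartons are out of sight in the closed tray. I never went near the bottle, tape or bowl, but I did not measure where they were at the end.
- **Disagreement:** the two cameras differed by about 3.5 mm in y, and I averaged them.

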